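Hang the tube hanger on the twin-pin stand

TASK

Pick up the blue tube hanger by its orange tab and hang it on the stand, so that both upright pins of the black carrier come up through the two holes of its flange and the flange lies flush on the carrier; let go of it there. The carrier is clamped by hand somewhere along its rail, so find the pins gently by feel (never push the hanger on the stand with more than about 25 N), and leave the reagent bottle, beaker and blue-capped tube where they stand.

Things in the scene. Friction and masses are not known exactly. Their poses are not given: they have to be found in the camera images.
- hanger_grip (a point): Grip point mid-way in the orange upright tab of the loose blue hanger, 115 mm above its underside. Hanger axes: x to its back, y along its width, z up. Tab: 12 mm thick along x, 44 mm wide along y, from 24 mm below to 20 mm above this point. Flange under it: 6 mm thick, 124 mm wide, top 24 mm and underside 30 mm below this point, reaching 37 mm back (+x).
- rail_end (a point): Point fixed on the stand, 150 mm above the bench, over the middle of the post at the -y end of its rail. y along the rail to the other post (204 mm away), x to the back (side of the carrier's knob), z up. The hanger hangs at the front (-x), axes parallel to these. The black carrier's place on the rail is not measured: the middle between its pins lies 84 to 120 mm along y from here, at x = 0.
- stand: Fixed stand; origin on the bench under the rail's middle, axes as rail_end. Carrier 30 mm deep, 120 mm long, top 150 mm high, does not move when pushed; on it two upright steel pins, 8 mm thick with flat tips bevelled 1 mm, 22 mm high over its top, 90 mm apart along y. Rail and posts end 140 mm high. Rubber bumpers, 67 to 81 mm high, front at x = -17 mm, stop the hanger's back plate.
- hanger: Loose blue metal tube hanger, 0.2 to 0.35 kg; origin mid-way on the back plate's lower edge, 115 mm below hanger_grip, same axes. Two rectangular through holes in the flange, 13 mm along x, 10.5 mm along y, centred at x = +21.5 mm, y = +45 and -45 mm. Back plate 5 mm thick, 124 mm wide, at x = 0, from underside to flange; a shelf with three tube holes reaches 62 mm forward (-x) at the bottom.
- beaker: Bystander: empty clear beaker, 62 mm across, 71 mm high; origin under its middle.
- tube: Bystander: upright tube with blue cap, 33 mm across, 112 mm high; origin under its middle.
- reagent_bottle_2: Bystander: white reagent bottle with orange cap, 56 mm across, 105 mm high; origin under its middle.

How it is judged:
By the outcome, as a careful person would: the job done as asked, in the order asked, and still so for the second after the job is handed in, with the robot touching nothing.
It also fails if it takes over 67 s, if anything falls off the work surface, if the arm or the gripper's body presses on something with over 40 N, if the wrist force passes 120 N, or if a joint passes its speed limit or range.

ROBOT

A 6-joint arm with a two-finger parallel gripper is mounted at the origin on a cart in front of the work surface, level with it; the furniture and walls round the work are solid. World frame = base frame: x ahead of the robot, y to its left, z up, the work surface at z = 0. Lengths are in m, angles in rad, forces in N, time in s.
With the tool pointing down it reaches from about 0.3 to 0.95 m from the base axis. Payload 3.1 kg.
Tool frame: the origin (TCP) lies at the centre of the arm's flange, where the gripper is bolted on; the fingertips stand 173 mm ahead of it and the grasp point (between the pads) lies 155 mm ahead of it; z points along the fingers, y is the line along which they close (so a half turn about z gives the same grasp; the last joint's range is limited). The gripper opens to 85 mm and grips with 20 to 120 N. Pads are 22 mm wide; open, the fingers measure 114 mm over their backs; the gripper's body (76 mm by 85 mm) begins 54 mm behind the grasp point. The pads swing forward as they close: fully open they stand 13 mm farther back than shut.
Start: joints at [-1.397, 0.308, 1.634, -0, 1.2, -0.07], TCP at [0.151, -0.607, 0.405] pointing down, gripper open.
Joint ranges: [-3.06, 3.06], [-0.79, 1.96], [0.05, 2.63], [-1.19, 4.34], [0.05, 2.64], [-2.94, 2.94]. Speed limits (rad/s): [2.79, 2.79, 3.14, 3.14, 3.14, 3.14].

INTERFACE

Orientations are given as a unit quaternion [w, x, y, z].
In Python, from bench import robot gives the robot as it stands.
- The arm moves only by the shell command python3 -m jog 'ROWS' [FORCE]. ROWS is text: rows parted by semicolons, each of 7 numbers parted by spaces: the turn, a rotation vector about the tool's x, y, z normalised to -1 to 1, where 1 is 4 degrees, then the shift along the tool's x, y, z normalised to -1 to 1, where 1 is 20 mm, then the gripper's target within -1 to 1 (shut at 1, half-way at 0, fully open at -1). A call has exactly 10 rows; each row shifts and turns the commanded pose from where the row before left it, along the tool's axes as they then stand; what a row does not reach is not made up. A row lasts 1/10 s, in which the tool goes at most 50 mm and 8.59 degrees, less where a joint would pass 70% of its speed; a pose out of reach is approached as far as the arm can. A call with a number of a shift or a turn outside -1 to 1 is refused whole. A call with a gripper value outside its range is refused whole. The fingers move at their own pace and stop on an object; FORCE is the grip in N (left out, the last holds). Time passes only in rows, so rows that do not move let the fingers close, or fill a call up. It gives the time, the measured TCP pose, the force, the opening and the grip force at its end, in the units of the state.
- robot.observe(): the state, without advancing time (a new reading comes with each control period).
- robot.capture(name): name is "side" or "top"; returns a dict with "frame" (420x560x3 uint8, blue, green, red), "fx", "fy", "cx", "cy" (pixels), "k1" (the pictures are not rectified: a ray, as slopes to the right and down, at radius r is drawn at 1 + k1 r^2 times it, then the intrinsics apply), "origin" and "attitude" of the camera in the world. Camera axes: x right, y down, z forward; pixel columns grow to the right and rows downward; lengths in m; the calibration is good to about 2 mm. A picture is of the moment at which its call begins. There is no depth.
- robot.finish_job(): hands the job in; it is judged then, once.
The state is a dict: "time_s": time; "qpos": joint angles; "qvel": joint speeds; "joint_torque": joint torques, N m; "tool_pos": TCP position; "tool_rot": TCP orientation; "force": force on the tool from outside, world axes, zero at the start; "ft_torque": the same for the moment, N m; "finger_gap": finger opening in m; "grip_force": force on a finger pad.
Only numpy, scipy, OpenCV 4.12 (cv2) and the standard library are available. Lean on these libraries where they do the work, as an engineer would, in place of code of your own. Each camera call takes 0.05 s, during which the arm holds its last target. There are 200 camera calls.

## Working session

There is one attempt and no reset: what is moved stays moved. The work goes in short steps, Python scripts to look and compute and a shell command to move; the robot and the scene stay as the last step left them, time stands still between calls to the robot, and variables do not carry over. Pictures are saved under pics/ and viewed, at most 10 in all, crops included, and the job is handed in when it is done.

```bash
ls; mkdir -p pics
python3 - <<'E'
from bench import robot
import cv2,pickle
s=robot.observe();print(s)
for n in("side","top"):
    c=robot.capture(n);cv2.imwrite(f"pics/{n}0.png",c["frame"]);pickle.dump(c,open(f"{n}0.pkl","wb"))
    print({k:v for k,v in c.items() if k!="frame"})
E
```

```text
pics
{'time_s': 0.0, 'qpos': array([-1.39669462e+00,  3.09008718e-01,  1.63523537e+00,  2.06270978e-05,
        1.19969362e+00, -6.97010698e-02]), 'qvel': array([-0.00085848,  0.00042477,  0.00019927,  0.00101553,  0.00085221,
       -0.00184322]), 'joint_torque': array([-1.14938724e-03, -4.15256739e+01, -2.76663959e+01, -3.18851608e-04,
        1.01640145e-02, -4.13806632e-06]), 'tool_pos': array([ 0.15077084, -0.60608868,  0.40342104]), 'tool_rot': array([-1.17143065e-03,  9.92578996e-01,  1.21595898e-01, -5.15844588e-05]), 'force': array([-0.24597754, -0.25867961,  0.41105524]), 'ft_torque': array([0.01205624, 0.03428205, 0.01783669]), 'grip_force': 0.0, 'finger_gap': 0.08588615451009658}
{'fx': 404.25650144358485, 'fy': 404.25650144358485, 'cx': 279.1328686613268, 'cy': 208.27415628035035, 'k1': 0.00450040304775095, 'origin': array([0.24927019, 0.82577797, 0.68240056]), 'attitude': array([ 0.0749447 , -0.14967297,  0.85423958, -0.49219512])}
{'fx': 419.0950655505243, 'fy': 419.0950655505243, 'cx': 285.08533071179625, 'cy': 213.66530687897782, 'k1': -0.1116927645644414, 'origin': array([ 0.48933616, -0.07311675,  1.13530572]), 'attitude': array([ 0.02352248, -0.70090484,  0.71179172, -0.03913623])}
```

View pics/side0.png

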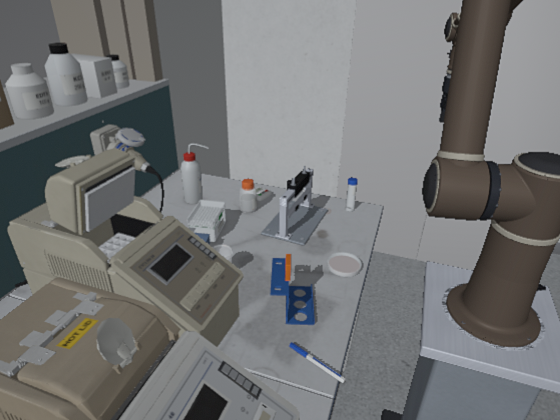

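View pics/top0.png

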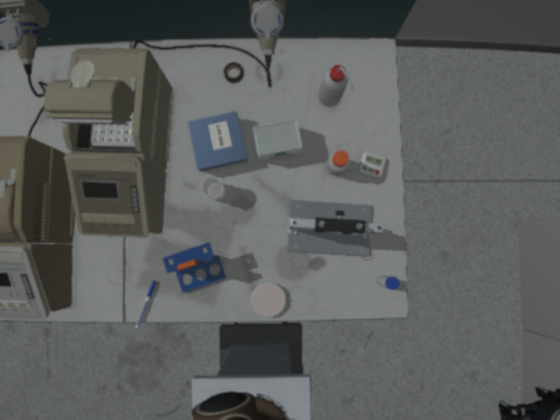

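The side view shows the blue hanger with its orange tab at (289,267) and the stand at (298,205). In the top view the hanger is at (195,267), its tab at (187,265), the stand at (330,228) and its knob at (340,212). I'll enlarge these areas.

```bash
cat > h.py <<'E'
import numpy as np,cv2,pickle
from scipy.spatial.transform import Rotation as R
def ray(c,u,v):
    p=np.array([(u-c["cx"])/c["fx"],(v-c["cy"])/c["fy"]]);q=p.copy()
    for _ in range(20): q=p/(1+c["k1"]*(q@q))
    a=c["attitude"];d=R.from_quat([a[1],a[2],a[3],a[0]]).apply([q[0],q[1],1.])
    return c["origin"],d
def onz(c,u,v,z):
    o,d=ray(c,u,v);return o+d*(z-o[2])/d[2]
def proj(c,P):
    a=c["attitude"];q=R.from_quat([a[1],a[2],a[3],a[0]]).inv().apply(np.asarray(P)-c["origin"])
    s=q[:2]/q[2];s=s*(1+c["k1"]*(s@s));return s*c["fx"]+[c["cx"],c["cy"]]
def two(c1,p1,c2,p2):
    o1,d1=ray(c1,*p1);o2,d2=ray(c2,*p2)
    t=np.linalg.lstsq(np.c_[d1,-d2],o2-o1,rcond=None)[0];a=o1+d1*t[0];b=o2+d2*t[1]
    return (a+b)/2,np.linalg.norm(a-b)
E
python3 - <<'E'
from h import *
t=pickle.load(open("top0.pkl","rb"));s=pickle.load(open("side0.pkl","rb"))
def crop(c,x,y,w,h):return cv2.resize(c["frame"][y:y+h,x:x+w],(400,300),interpolation=cv2.INTER_CUBIC)
o=np.vstack([np.hstack([crop(t,155,235,80,60),crop(t,280,190,120,90)]),np.hstack([crop(s,250,240,120,90),crop(s,250,155,120,90)])])
cv2.imwrite("pics/crops.png",o)
hsv=[cv2.cvtColor(c["frame"],cv2.COLOR_BGR2HSV) for c in(t,s)]
for n,H in zip("ts",hsv):
    m=cv2.inRange(H,(5,150,120),(20,255,255));k,l,st,ce=cv2.connectedComponentsWithStats(m)
    for i in range(1,k):
        if st[i,4]>15:
            pts=np.argwhere(l==i)[:,::-1].astype(np.float32);print(n,st[i],ce[i],cv2.minAreaRect(pts))
    m=cv2.inRange(H,(100,130,50),(125,255,255));k,l,st,ce=cv2.connectedComponentsWithStats(m)
    for i in range(1,k):
        if st[i,4]>15:print(n,'blue',st[i],ce[i])
E
```

```text
t [334 152  14  13 142] [340.31690141 157.92957746] ((340.5, 158.0), (12.0, 13.0), 90.0)
t [179 261  16   8  63] [186.38095238 264.38095238] ((186.45001220703125, 264.3500061035156), (3.4785051345825195, 16.443843841552734), 71.56504821777344)
t blue [164 244  50  28 482] [188.80705394 256.28423237]
t blue [177 267  44  24 267] [194.69662921 280.09737828]
t blue [386 278  13  11 119] [392.05882353 282.85714286]
t blue [148 282   7  14  34] [151.17647059 288.17647059]
s [242 179  11  10  88] [247.21590909 183.43181818] ((247.0, 183.5), (9.0, 10.0), 90.0)
s [285 254   6  27 120] [287.71666667 266.60833333] ((287.779541015625, 267.01116943359375), (4.596324443817139, 26.099130630493164), 2.2906100749969482)
s blue [348 178   9   7  57] [352.0877193  180.89473684]
s blue [ 271  258   43   67 1223] [291.0212592 294.4268193]
s blue [290 343  18  14  94] [298.28723404 349.35106383]
```

View pics/crops.png

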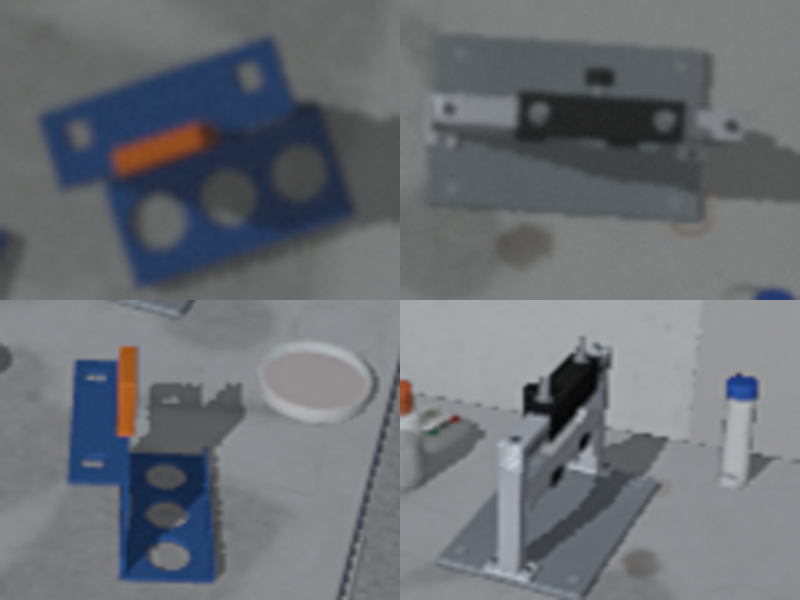

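Run:
```python
from h import *
t=pickle.load(open("top0.pkl","rb"));s=pickle.load(open("side0.pkl","rb"))
T=lambda x,y:(155+x/5-.4,235+y/5-.4)
f=[onz(t,*T(*p),.091) for p in((42,117),(272,38),(300,110),(62,188))]
print("flange",np.round(f,4),np.linalg.norm(f[0]-f[1]),np.linalg.norm(f[0]-f[3]))
a=onz(t,*T(79,134),.090);b=onz(t,*T(250,76),.090);m=(a+b)/2
print("holes",a,b,np.linalg.norm(a-b)); d=(a-b);yaw=np.arctan2(-d[0],d[1]);print("yaw",np.degrees(yaw))
ex=np.array([np.cos(yaw),np.sin(yaw),0]);print("grip from holes",m-.0215*ex,"from flange mid", np.mean(f,0)-(.037-.045+.0)*0*ex)
for P in (np.array(f).mean(0),): print("flange centre in hanger x", (P-m)@ex+.0215)
print("tab top two-view",two(t,(186.4,264.0),s,(287.7,267)))
S=lambda x,y:(280+x/3.333-.35,190+y/3.333-.35);D=lambda x,y:(250+x/3.333-.35,155+y/3.333-.35)
p=[onz(t,*S(140,110),.172),onz(t,*S(265,119),.172)]
print("pins",p,np.linalg.norm(p[0]-p[1]),"mid",(p[0]+p[1])/2,np.degrees(np.arctan2(-(p[0]-p[1])[0],(p[0]-p[1])[1])))
for u,v in (((140,110),(145,78)),((265,119),(182,38))):print(two(t,S(*u),s,D(*v)))
e=[onz(t,*S(34,94),.14),onz(t,*S(34,126),.14),onz(t,*S(345,125),.14)]
print("rail pts",e)
pl=[onz(t,*S(*q),.006) for q in((37,35),(308,52),(302,219),(28,205))];print("plate",np.round(pl,4),np.mean(pl,0))
dd=(pl[0]+pl[3]-pl[1]-pl[2]);print(np.degrees(np.arctan2(-dd[0],dd[1])))
```

```text
flange [[0.4755 0.2089 0.091 ]
 [0.5135 0.0935 0.091 ]
 [0.4776 0.0797 0.091 ]
 [0.4402 0.1988 0.091 ]] 0.12148562104221883 0.03671499159607195
holes [0.46690357 0.19053295 0.09      ] [0.49473215 0.10474074 0.09      ] 0.09019275062932512
yaw 17.97160507494526
grip from holes [0.46036686 0.14100311 0.09      ] from flange mid [0.47670308 0.14525547 0.091     ]
flange centre in hanger x 0.016851221904764742
tab top two-view (array([0.45818281, 0.14419403, 0.11538942]), np.float64(0.005357336349483494))
pins [array([ 0.55273357, -0.17926333,  0.172     ]), array([ 0.54509842, -0.26650553,  0.172     ])] 0.08757566496936858 mid [ 0.548916   -0.22288443  0.172     ] -5.001590568646954
(array([ 0.55008164, -0.18003431,  0.17165122]), np.float64(0.005543536436858967))
(array([ 0.54221527, -0.26680209,  0.17412452]), np.float64(0.005706552124181969))
rail pts [array([ 0.56745463, -0.10704025,  0.14      ]), array([ 0.54454844, -0.10664354,  0.14      ]), array([ 0.54165946, -0.33123177,  0.14      ])]
plate [[ 0.6261 -0.1149  0.006 ]
 [ 0.6092 -0.3373  0.006 ]
 [ 0.4728 -0.3278  0.006 ]
 [ 0.4883 -0.1052  0.006 ]] [ 0.54910017 -0.22131674  0.006     ]
-4.165720651967962
```

```bash
cat >> h.py <<'E'
def rot(yaw):  # tool pointing down with tool y at world angle yaw (deg)
    a=np.radians(yaw);y=np.array([np.cos(a),np.sin(a),0]);z=np.array([0,0,-1.]);return R.from_matrix(np.c_[np.cross(y,z),y,z])
def plan(pos,yaw,n):  # suggests, in jog units, n equal rows to a target pose
    from bench import robot
    s=robot.observe();q=s["tool_rot"];C=R.from_quat([q[1],q[2],q[3],q[0]]);D=(C.inv()*rot(yaw)).as_rotvec()/np.radians(4)
    d=(np.array(pos)-s["tool_pos"])/n
    print("pos",s["tool_pos"].round(4),"yaw",np.degrees(np.arctan2(*C.apply([0,1,0])[1::-1])).round(2),"F",s["force"].round(1),"t",round(s["time_s"],1))
    print("turn total",D.round(2))
    for i in range(n):print(np.r_[D/n,(C*R.from_rotvec(D/n*i*np.radians(4))).inv().apply(d)/.02].round(2))
E
python3 -c "
from h import *
plan([.457,.140,.37],18,40)"
```

```text
pos [ 0.1508 -0.6061  0.4036] yaw -76.03 F [ 0.1 -0.2 -0.3] t 0.1
turn total [-2.000e-02 -3.000e-02 -2.351e+01]
[-0.   -0.   -0.59  0.6  -0.81  0.04]
[-0.   -0.   -0.59  0.63 -0.79  0.04]
[-0.   -0.   -0.59  0.66 -0.76  0.04]
[-0.   -0.   -0.59  0.69 -0.73  0.04]
[-0.   -0.   -0.59  0.72 -0.7   0.04]
[-0.   -0.   -0.59  0.75 -0.67  0.04]
[-0.   -0.   -0.59  0.78 -0.64  0.04]
[-0.   -0.   -0.59  0.8  -0.61  0.04]
[-0.   -0.   -0.59  0.83 -0.58  0.04]
[-0.   -0.   -0.59  0.85 -0.54  0.04]
[-0.   -0.   -0.59  0.87 -0.51  0.04]
[-0.   -0.   -0.59  0.89 -0.47  0.04]
[-0.   -0.   -0.59  0.91 -0.43  0.04]
[-0.   -0.   -0.59  0.93 -0.4   0.04]
[-0.   -0.   -0.59  0.94 -0.36  0.04]
[-0.   -0.   -0.59  0.96 -0.32  0.04]
[-0.   -0.   -0.59  0.97 -0.28  0.04]
[-0.   -0.   -0.59  0.98 -0.24  0.04]
[-0.   -0.   -0.59  0.99 -0.2   0.04]
[-0.   -0.   -0.59  1.   -0.16  0.04]
[-0.   -0.   -0.59  1.   -0.12  0.04]
[-0.   -0.   -0.59  1.01 -0.08  0.04]
[-0.   -0.   -0.59  1.01 -0.04  0.04]
[-0.   -0.   -0.59  1.01  0.01  0.04]
[-0.   -0.   -0.59  1.01  0.05  0.04]
[-0.   -0.   -0.59  1.    0.09  0.04]
[-0.   -0.   -0.59  1.    0.13  0.04]
[-0.   -0.   -0.59  0.99  0.17  0.04]
[-0.   -0.   -0.59  0.99  0.21  0.04]
[-0.   -0.   -0.59  0.98  0.25  0.04]
[-0.   -0.   -0.59  0.97  0.29  0.04]
[-0.   -0.   -0.59  0.95  0.33  0.04]
[-0.   -0.   -0.59  0.94  0.37  0.04]
[-0.   -0.   -0.59  0.92  0.41  0.04]
[-0.   -0.   -0.59  0.9   0.45  0.04]
[-0.   -0.   -0.59  0.89  0.48  0.04]
[-0.   -0.   -0.59  0.86  0.52  0.04]
[-0.   -0.   -0.59  0.84  0.55  0.04]
[-0.   -0.   -0.59  0.82  0.59  0.04]
[-0.   -0.   -0.59  0.79  0.62  0.04]
```

```bash
python3 -m jog '0 0 -.6 .6 -.8 0 -1;0 0 -.6 .63 -.79 0 -1;0 0 -.6 .66 -.76 0 -1;0 0 -.6 .69 -.73 0 -1;0 0 -.6 .72 -.7 0 -1;0 0 -.6 .75 -.67 0 -1;0 0 -.6 .78 -.64 0 -1;0 0 -.6 .8 -.6 0 -1;0 0 -.6 .83 -.58 0 -1;0 0 -.6 .85 -.54 0 -1'
python3 -m jog '0 0 -.6 .87 -.5 0 -1;0 0 -.6 .89 -.47 0 -1;0 0 -.6 .9 -.43 0 -1;0 0 -.6 .93 -.4 0 -1;0 0 -.6 .94 -.36 0 -1;0 0 -.6 .96 -.32 0 -1;0 0 -.6 .97 -.28 0 -1;0 0 -.6 .98 -.24 0 -1;0 0 -.6 1 -.2 0 -1;0 0 -.6 1 -.16 0 -1'
python3 -m jog '0 0 -.6 1 -.12 0 -1;0 0 -.6 1 -.08 0 -1;0 0 -.6 1 -.04 0 -1;0 0 -.6 1 0 0 -1;0 0 -.6 1 .05 0 -1;0 0 -.6 1 .1 0 -1;0 0 -.6 1 .13 0 -1;0 0 -.6 1 .17 0 -1;0 0 -.6 1 .2 0 -1;0 0 -.6 .98 .25 0 -1'
python3 -c "
from h import *
plan([.457,.140,.37],18,12)"
```

```text
time_s: 1.1
tool_pos: [0.2273, -0.4191, 0.4043]
tool_rot: [-0.0, 0.945, 0.326, 0.0]
force: [-0.8, -0.2, 0.3]
finger_gap: 0.0858
grip_force: 0.0
time_s: 2.1
tool_pos: [0.3015, -0.2313, 0.4046]
tool_rot: [0.0, 0.857, 0.516, 0.0]
force: [0.7, 0.3, 0.0]
finger_gap: 0.0856
grip_force: 0.0
time_s: 3.1
tool_pos: [0.3733, -0.0434, 0.4046]
tool_rot: [0.0, 0.731, 0.683, 0.0]
force: [-0.7, -0.3, 0.5]
finger_gap: 0.0854
grip_force: 0.0
pos [ 0.3733 -0.0434  0.4046] yaw -3.86 F [-0.7 -0.3  0.5] t 3.1
turn total [ 0.    0.   -5.46]
[ 0.    0.   -0.46  0.79  0.3   0.14]
[ 0.    0.   -0.46  0.78  0.32  0.14]
[ 0.    0.   -0.46  0.77  0.35  0.14]
[ 0.    0.   -0.46  0.75  0.37  0.14]
[ 0.    0.   -0.46  0.74  0.39  0.14]
[ 0.    0.   -0.46  0.73  0.42  0.14]
[ 0.    0.   -0.46  0.72  0.44  0.14]
[ 0.    0.   -0.46  0.7   0.46  0.14]
[ 0.    0.   -0.46  0.69  0.48  0.14]
[ 0.    0.   -0.46  0.67  0.51  0.14]
[ 0.    0.   -0.46  0.65  0.53  0.14]
[ 0.    0.   -0.46  0.64  0.55  0.14]
```

```bash
python3 -m jog '0 0 -.55 .95 .37 .2 -1;0 0 -.55 .94 .38 .2 -1;0 0 -.55 .92 .42 .2 -1;0 0 -.55 .9 .45 .2 -1;0 0 -.55 .88 .48 .2 -1;0 0 -.55 .87 .5 .2 -1;0 0 -.55 .86 .53 .2 -1;0 0 -.55 .84 .55 .2 -1;0 0 -.55 .82 .58 .2 -1;0 0 -.5 .8 .6 .2 -1'
python3 -m jog '0 0 0 0 0 0 -1;0 0 0 0 0 0 -1;0 0 0 0 0 0 -1;0 0 0 0 0 0 -1;0 0 0 0 0 0 -1;0 0 0 0 0 0 -1;0 0 0 0 0 0 -1;0 0 0 0 0 0 -1;0 0 0 0 0 0 -1;0 0 0 0 0 0 -1'
python3 - <<'E'
from h import *
plan([.459,.141,.275],18,6)
from bench import robot
c=[robot.capture(n) for n in("side","top")]
g=onz(c[0],0,0,0)
o=[]
for k in c:
    u,v=proj(k,[.46,.141,.15]).astype(int);o.append(cv2.resize(k["frame"][v-60:v+60,u-53:u+53],(400,453),interpolation=cv2.INTER_CUBIC));print(u,v)
cv2.imwrite("pics/pre.png",np.hstack(o))
E
```

```text
time_s: 4.1
tool_pos: [0.4523, 0.1418, 0.3644]
tool_rot: [-0.0, 0.588, 0.809, -0.0]
force: [-0.3, 1.2, 0.1]
finger_gap: 0.0855
grip_force: 0.0
time_s: 5.1
tool_pos: [0.4526, 0.1406, 0.3647]
tool_rot: [-0.0, 0.589, 0.808, -0.0]
force: [-0.3, -0.4, -0.7]
finger_gap: 0.0854
grip_force: 0.0
pos [0.4526 0.1406 0.3647] yaw 17.77 F [-0.3 -0.4 -0.7] t 5.1
turn total [-0.    0.   -0.06]
[-0.    0.   -0.01 -0.01  0.05  0.75]
[-0.    0.   -0.01 -0.01  0.05  0.75]
[-0.    0.   -0.01 -0.01  0.05  0.75]
[-0.    0.   -0.01 -0.01  0.05  0.75]
[-0.    0.   -0.01 -0.01  0.05  0.75]
[-0.    0.   -0.01 -0.01  0.05  0.75]
286 253
184 264
```

View pics/pre.png

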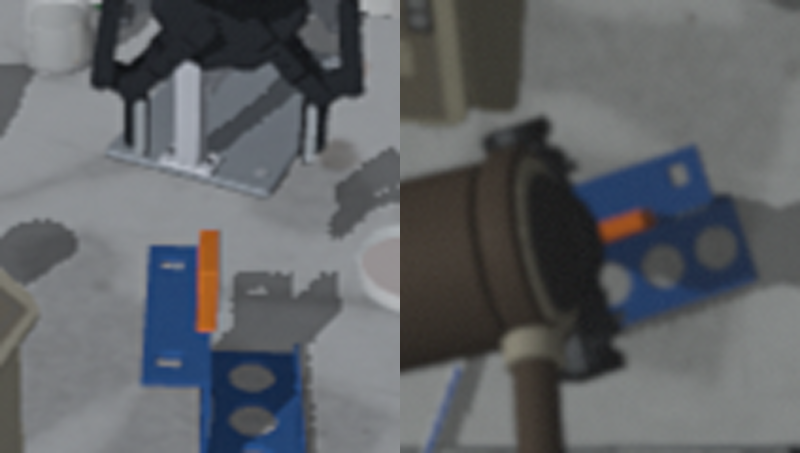

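The gripper straddles the orange tab with room on both sides (tab at (208,280) in the left crop), so I'll descend and grip.

```bash
python3 -m jog '0 0 0 0 .05 .75 -1;0 0 0 0 .05 .75 -1;0 0 0 0 .05 .75 -1;0 0 0 0 .05 .75 -1;0 0 0 0 .05 .75 -1;0 0 -.05 0 .05 .7 -1;0 0 0 0 0 0 -1;0 0 0 0 0 0 0;0 0 0 0 0 0 .3;0 0 0 0 0 0 .6' 80
python3 -m jog '0 0 0 0 0 0 1;0 0 0 0 0 0 1;0 0 0 0 0 0 1;0 0 0 0 0 0 1;0 0 0 0 0 0 1;0 0 0 0 0 0 1;0 0 0 0 0 0 1;0 0 0 0 0 0 1;0 0 0 0 0 0 1;0 0 0 0 0 0 1' 80
```

```text
time_s: 6.2
tool_pos: [0.4588, 0.1426, 0.2766]
tool_rot: [0.001, 0.588, 0.809, 0.001]
force: [0.5, 0.1, -0.3]
finger_gap: 0.0438
grip_force: 0.0
time_s: 7.2
tool_pos: [0.4588, 0.1426, 0.2763]
tool_rot: [0.001, 0.588, 0.809, 0.001]
force: [0.3, 0.5, 4.9]
finger_gap: 0.0105
grip_force: 79.0
```

```bash
python3 -m jog '0 0 0 0 0 -.3 1;0 0 0 0 0 -.7 1;0 0 0 0 0 -1 1;0 0 0 0 0 -1 1;0 0 0 0 0 -1 1;0 0 0 0 0 -1 1;0 0 0 0 0 -1 1;0 0 0 0 0 -1 1;0 0 0 0 0 -.7 1;0 0 0 0 0 -.3 1'
python3 - <<'E'
from h import *
t=pickle.load(open("top0.pkl","rb"));f=t["frame"];g=cv2.cvtColor(f,cv2.COLOR_BGR2GRAY)
x0,y0=284,195
print("gray carrier rows");
for v in range(214,236):print(v,g[v,312:372].tolist())
# plate long edges: strongest vertical gradient in columns
gb=cv2.GaussianBlur(g,(3,3),0).astype(float)
for lo,hi in((198,208),(246,260)):
    us=np.arange(298,366);d=np.abs(np.diff(gb[lo:hi],axis=0));pts=[]
    for u in us:
        w=d[:,u];i=int(w.argmax())
        if 0<i<len(w)-1:pts.append((u,lo+i+.5+.5*(w[i-1]-w[i+1])/(w[i-1]-2*w[i]+w[i+1]+1e-9)))
    P=np.array([onz(t,*p,.006)[:2] for p in pts]);l=cv2.fitLine(P.astype(np.float32),cv2.DIST_HUBER,0,1e-4,1e-4).ravel();print(l,np.degrees(np.arctan2(-l[0],l[1])))
E
```

```text
time_s: 8.2
tool_pos: [0.4583, 0.1424, 0.4365]
tool_rot: [0.0, 0.588, 0.809, 0.0]
force: [0.7, -0.8, -2.3]
finger_gap: 0.0108
grip_force: 78.1
gray carrier rows
214 [93, 93, 93, 93, 93, 91, 93, 92, 93, 93, 93, 93, 94, 94, 92, 93, 95, 94, 93, 92, 96, 93, 91, 76, 55, 47, 47, 48, 43, 37, 41, 52, 74, 89, 94, 95, 95, 95, 96, 95, 95, 94, 96, 94, 94, 95, 95, 95, 94, 96, 93, 93, 95, 93, 96, 95, 95, 94, 90, 83]
215 [94, 92, 93, 92, 94, 93, 93, 90, 92, 93, 93, 93, 93, 92, 94, 95, 94, 93, 93, 94, 95, 93, 91, 82, 69, 63, 70, 70, 62, 55, 55, 65, 81, 89, 93, 94, 93, 95, 94, 94, 93, 94, 93, 95, 96, 95, 95, 95, 95, 94, 95, 94, 94, 94, 94, 94, 95, 93, 86, 83]
216 [94, 93, 92, 88, 87, 86, 85, 85, 86, 87, 86, 87, 89, 90, 92, 93, 92, 92, 94, 94, 94, 94, 94, 90, 86, 87, 96, 96, 85, 79, 79, 85, 90, 93, 95, 94, 93, 93, 94, 94, 94, 94, 94, 95, 95, 94, 96, 94, 94, 94, 94, 94, 94, 94, 94, 94, 95, 93, 88, 85]
217 [93, 93, 89, 79, 69, 66, 66, 65, 68, 69, 69, 73, 75, 75, 78, 81, 85, 86, 86, 86, 85, 87, 86, 85, 86, 91, 99, 101, 90, 85, 87, 90, 94, 93, 94, 94, 96, 94, 95, 96, 94, 94, 94, 95, 95, 94, 96, 96, 95, 94
[... 3924 characters left out ...]
, 43, 59, 72, 76, 77, 77, 74, 67, 60, 58, 59, 57, 62, 71, 76, 81, 81, 82, 78, 80, 78, 76]
234 [73, 71, 69, 67, 68, 66, 66, 66, 66, 67, 65, 65, 65, 66, 66, 66, 65, 66, 68, 66, 67, 68, 68, 67, 70, 72, 74, 75, 75, 69, 63, 58, 54, 54, 56, 58, 55, 54, 54, 64, 78, 84, 84, 85, 81, 76, 68, 67, 65, 65, 71, 81, 87, 85, 83, 79, 81, 83, 84, 84]
235 [83, 81, 74, 70, 67, 68, 66, 67, 68, 66, 65, 67, 66, 66, 66, 67, 65, 67, 67, 68, 68, 65, 67, 67, 67, 67, 68, 67, 68, 69, 66, 65, 66, 62, 62, 65, 65, 63, 62, 65, 71, 75, 76, 76, 77, 69, 67, 67, 67, 68, 74, 84, 91, 88, 79, 70, 75, 82, 88, 88]
[ 0.07830102  0.99692976  0.61949724 -0.22596575] -4.490915
[ 0.08016697  0.99678147  0.4782773  -0.21180852] -4.5981627
```

Run:
```python
from h import *
t=pickle.load(open("top0.pkl","rb"));g=cv2.cvtColor(t["frame"],cv2.COLOR_BGR2GRAY).astype(float)
a=np.radians(-4.55);ex=np.array([np.cos(a),np.sin(a),0]);ey=np.array([-np.sin(a),np.cos(a),0])
C=[]
for x0,x1,y0,y1 in((317,326,219,229),(354,364,221,231)):
    w=np.clip(g[y0:y1,x0:x1]-42,0,None);v,u=np.mgrid[y0:y1,x0:x1];C.append((np.sum(w*u)/w.sum(),np.sum(w*v)/w.sum()))
print(C)
for z in(.172,.161,.15):
    p=[onz(t,*c,z) for c in C];m=(p[0]+p[1])/2;print(z,m,np.linalg.norm(p[0]-p[1]))
r=onz(t,364.8,225.7,.15);print("carrier end->mid",r+.06*ey)
print("carrier back/front at mid col",onz(t,340.2,218.9,.15),onz(t,340,231.5,.15))
```

```text
[(np.float64(321.1658259773014), np.float64(223.2452711223203)), (np.float64(358.96351791530947), np.float64(225.59739413680782))]
0.172 [ 0.54796028 -0.22206535  0.172     ] 0.08819909212895784
0.161 [ 0.54862971 -0.2237662   0.161     ] 0.08920623865534566
0.15 [ 0.54929914 -0.22546704  0.15      ] 0.09021338518173352
carrier end->mid [ 0.55008836 -0.22463358  0.15      ]
carrier back/front at mid col [ 0.56241016 -0.22602658  0.15      ] [ 0.5325579  -0.22473616  0.15      ]
```

```bash
python3 -c "
from h import *
plan([.487,-.217,.4365],-4.55,20)"
```

```text
pos [0.4583 0.1424 0.4365] yaw 17.97 F [ 0.7 -0.8 -2.3] t 8.2
turn total [ 0.01 -0.    5.63]
[ 0.   -0.    0.28 -0.88 -0.21 -0.  ]
[ 0.   -0.    0.28 -0.88 -0.19 -0.  ]
[ 0.   -0.    0.28 -0.88 -0.17 -0.  ]
[ 0.   -0.    0.28 -0.89 -0.16 -0.  ]
[ 0.   -0.    0.28 -0.89 -0.14 -0.  ]
[ 0.   -0.    0.28 -0.89 -0.12 -0.  ]
[ 0.   -0.    0.28 -0.9  -0.1  -0.  ]
[ 0.   -0.    0.28 -0.9  -0.09 -0.  ]
[ 0.   -0.    0.28 -0.9  -0.07 -0.  ]
[ 0.   -0.    0.28 -0.9  -0.05 -0.  ]
[ 0.   -0.    0.28 -0.9  -0.03 -0.  ]
[ 0.   -0.    0.28 -0.9  -0.02 -0.  ]
[ 0.   -0.    0.28 -0.9   0.   -0.  ]
[ 0.   -0.    0.28 -0.9   0.02 -0.  ]
[ 0.   -0.    0.28 -0.9   0.04 -0.  ]
[ 0.   -0.    0.28 -0.9   0.05 -0.  ]
[ 0.   -0.    0.28 -0.9   0.07 -0.  ]
[ 0.   -0.    0.28 -0.9   0.09 -0.  ]
[ 0.   -0.    0.28 -0.9   0.11 -0.  ]
[ 0.   -0.    0.28 -0.89  0.13 -0.  ]
```

```bash
python3 -m jog '0 0 .1 -.3 -.1 0 1;0 0 .2 -.6 -.15 0 1;0 0 .3 -.9 -.2 0 1;0 0 .3 -.9 -.2 0 1;0 0 .3 -.9 -.15 0 1;0 0 .3 -.9 -.15 0 1;0 0 .3 -.9 -.1 0 1;0 0 .3 -.9 -.1 0 1;0 0 .3 -.9 -.1 0 1;0 0 .3 -.9 -.05 0 1'
python3 -m jog '0 0 .3 -.9 0 0 1;0 0 .3 -.9 0 0 1;0 0 .3 -.9 0 0 1;0 0 .3 -.9 0 0 1;0 0 .3 -.9 .05 0 1;0 0 .3 -.9 .05 0 1;0 0 .3 -.9 .1 0 1;0 0 .3 -.9 .1 0 1;0 0 .3 -.6 .1 0 1;0 0 .3 -.3 .1 0 1'
python3 - <<'E'
from h import *
from bench import robot
plan([.487,-.217,.4365],-4.55,3)
c=[robot.capture(n) for n in("side","top")]
pickle.dump(c,open("c2.pkl","wb"))
o=[]
for k in c:
    u,v=proj(k,[.50,-.217,.22]).astype(int);o.append(cv2.resize(k["frame"][v-60:v+60,u-53:u+53],(400,453),interpolation=cv2.INTER_CUBIC));print(u,v)
cv2.imwrite("pics/c2.png",np.hstack(o))
E
```

```text
time_s: 9.2
tool_pos: [0.4692, -0.0232, 0.4341]
tool_rot: [-0.001, 0.662, 0.749, -0.001]
force: [0.6, -0.7, -1.7]
finger_gap: 0.0107
grip_force: 78.0
time_s: 10.2
tool_pos: [0.4859, -0.1847, 0.4345]
tool_rot: [-0.001, 0.737, 0.675, -0.001]
force: [0.6, 0.0, -2.6]
finger_gap: 0.011
grip_force: 78.1
pos [ 0.4859 -0.1847  0.4345] yaw -5.02 F [ 0.6  0.  -2.6] t 10.2
turn total [-0.03 -0.01 -0.12]
[-0.01 -0.   -0.04 -0.53  0.06 -0.03]
[-0.01 -0.   -0.04 -0.53  0.06 -0.03]
[-0.01 -0.   -0.04 -0.53  0.06 -0.03]
313 160
341 244
```

View pics/c2.png

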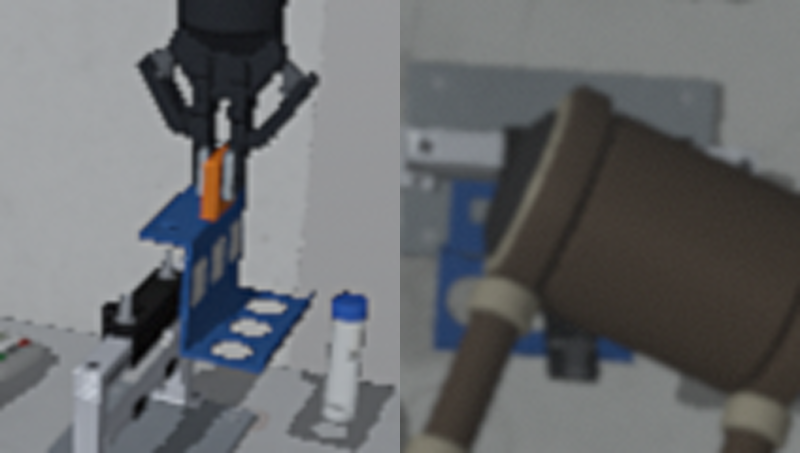

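The hanger is held upright in front of the stand. In the top crop its +y hole shows at about (480,210), which is full-frame (309,239). I'll use that hole to check the in-hand offset.

Run:
```python
from h import *
c=pickle.load(open("c2.pkl","rb"));t=c[1]
a=np.radians(-5.02);ex=np.array([np.cos(a),np.sin(a),0]);ey=np.array([-np.sin(a),np.cos(a),0])
T=np.array([.4859,-.1847,.249])
p=T+.0215*ex+.043*ey;print("pred hole",proj(t,p),"edge",proj(t,T+.06*ey+.0215*ex))
g=t["frame"].astype(int)
h=g[...,2]  # red channel: blue flange dark
for v in range(232,248):print(v,h[v,298:322].tolist())
print("blue-red")
for v in range(232,248):print(v,(g[v,298:322,0]-g[v,298:322,2]).tolist())
```

```text
pred hole [309.32907712 240.09607487] edge [301.32611148 239.52445033]
232 [77, 81, 81, 71, 56, 49, 48, 48, 49, 48, 51, 52, 53, 52, 50, 49, 44, 43, 43, 44, 44, 46, 47, 58]
233 [80, 87, 86, 72, 53, 43, 43, 44, 43, 40, 41, 42, 41, 44, 43, 43, 44, 44, 45, 45, 44, 45, 48, 67]
234 [84, 88, 86, 72, 53, 42, 40, 42, 39, 41, 41, 39, 40, 39, 41, 41, 43, 44, 45, 46, 43, 46, 55, 80]
235 [89, 90, 85, 70, 53, 41, 42, 41, 40, 44, 46, 45, 43, 42, 39, 40, 43, 44, 45, 46, 45, 48, 62, 92]
236 [92, 93, 84, 69, 50, 40, 40, 42, 46, 55, 60, 60, 58, 53, 45, 43, 43, 44, 45, 46, 46, 51, 73, 101]
237 [93, 91, 84, 67, 50, 40, 41, 45, 55, 71, 78, 79, 76, 63, 50, 43, 43, 44, 45, 46, 48, 57, 83, 106]
238 [93, 91, 83, 67, 48, 40, 41, 45, 61, 79, 87, 88, 82, 66, 50, 45, 45, 44, 45, 45, 50, 68, 94, 107]
239 [93, 90, 80, 62, 47, 40, 40, 47, 62, 79, 89, 89, 77, 61, 48, 43, 43, 46, 45, 44, 57, 80, 101, 104]
240 [93, 90, 80, 61, 47, 39, 42, 45, 63, 80, 88, 87, 75, 56, 47, 43, 44, 46, 45, 49, 66, 91, 104, 97]
241 [92, 91, 77, 60, 45, 42, 38, 45, 61, 74, 84, 80, 67, 52, 44, 43, 45, 44, 45, 55, 76, 100, 101, 87]
242 [92, 89
[... 1459 characters left out ...]
10, 10, 23, 41, 56, 60, 61, 52, 35, 20, 13, 10, 9, 3, 2, 3, 2, 2, 2, -1, -7, -12, -14, -14]
242 [11, 13, 24, 43, 57, 61, 61, 55, 42, 29, 23, 18, 12, 4, 2, 1, 2, 1, 1, -4, -10, -14, -13, -12]
243 [9, 12, 26, 44, 57, 62, 60, 58, 53, 47, 41, 33, 20, 8, 3, 1, 3, 1, -2, -8, -12, -13, -13, -12]
244 [8, 13, 25, 44, 56, 61, 61, 61, 60, 59, 57, 44, 26, 6, 1, 0, 2, 0, -6, -10, -13, -13, -13, -13]
245 [10, 13, 25, 45, 58, 61, 62, 61, 61, 60, 58, 47, 26, 7, 2, 2, 1, -1, -7, -12, -12, -13, -13, -13]
246 [8, 13, 26, 48, 59, 60, 60, 61, 62, 62, 58, 46, 25, 7, 2, 2, -3, -7, -10, -13, -14, -14, -13, -13]
247 [12, 16, 31, 49, 60, 60, 62, 61, 62, 60, 61, 48, 28, 10, 1, -1, -3, -9, -14, -15, -13, -13, -14, -12]
```

```bash
python3 -m jog '0 0 -.1 -.4 .1 0 1;0 0 0 -.5 .2 0 1;0 0 0 -.5 .3 0 1;0 0 0 -.3 .35 0 1;0 0 0 0 .4 .4 1;0 0 0 0 .3 .5 1;0 0 0 0 .2 .5 1;0 0 0 0 .1 .5 1;0 0 0 0 0 .4 1;0 0 0 0 0 .3 1'
python3 -c "
from h import *
plan([.5258,-.2210,.372],-4.55,2)"
```

```text
time_s: 11.3
tool_pos: [0.5224, -0.2199, 0.3822]
tool_rot: [-0.001, 0.734, 0.679, -0.0]
force: [0.5, 0.1, -1.3]
finger_gap: 0.0108
grip_force: 78.0
pos [ 0.5224 -0.2199  0.3822] yaw -4.41 F [ 0.5  0.1 -1.3] t 11.3
turn total [-0.03 -0.01  0.03]
[-0.01 -0.01  0.02 -0.02  0.09  0.25]
[-0.01 -0.01  0.02 -0.02  0.09  0.25]
```

```bash
python3 -m jog '0 0 0 0 .1 0 1;0 0 0 0 0 0 1;0 0 0 0 0 0 1;0 0 0 0 0 0 1;0 0 0 0 0 0 1;0 0 0 0 0 0 1;0 0 0 0 0 0 1;0 0 0 0 0 0 1;0 0 0 0 0 0 1;0 0 0 0 0 0 1'
python3 - <<'E'
from h import *
from bench import robot
plan([.5258,-.2210,.372],-4.55,2)
c=[robot.capture(n) for n in("side","top")]
pickle.dump(c,open("c3.pkl","wb"))
o=[]
for k in c:
    u,v=proj(k,[.54,-.217,.18]).astype(int);o.append(cv2.resize(k["frame"][v-40:v+40,u-35:u+35],(400,453),interpolation=cv2.INTER_CUBIC));print(u,v)
cv2.imwrite("pics/c3.png",np.hstack(o))
E
```

```text
time_s: 12.3
tool_pos: [0.5247, -0.2204, 0.3837]
tool_rot: [-0.0, 0.734, 0.679, -0.0]
force: [-0.6, 0.6, -3.0]
finger_gap: 0.0111
grip_force: 78.0
pos [ 0.5247 -0.2204  0.3837] yaw -4.43 F [-0.6  0.6 -3. ] t 12.3
turn total [-0.   -0.    0.03]
[-0.   -0.    0.01 -0.01  0.03  0.29]
[-0.   -0.    0.01 -0.01  0.03  0.29]
299 170
338 227
```

View pics/c3.png

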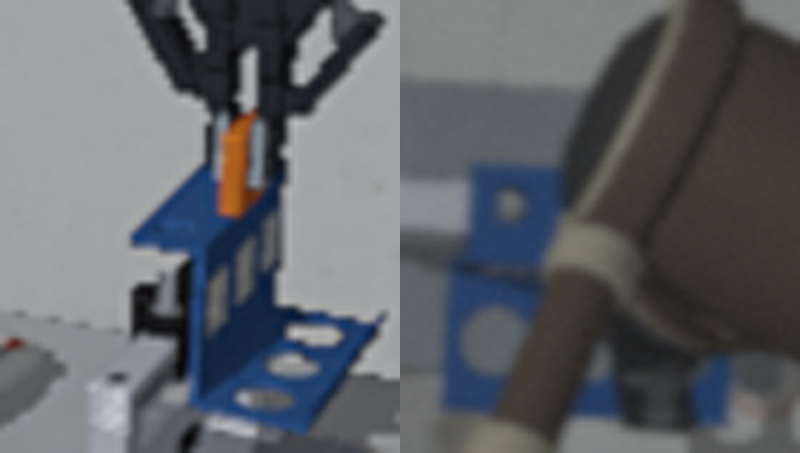

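The +y hole shows in the top crop at (511,204) with the bright pin visible through it. I'll measure the two against each other.

Run:
```python
from h import *
t=pickle.load(open("c3.pkl","rb"))[1];g=t["frame"].astype(int)
print("gray/red; hdr u=314..330")
for v in range(215,232):print(v,g[v,312:330,2].tolist(),(g[v,314:328,0]-g[v,314:328,2]).tolist())
T=np.array([.5247,-.2204,.3837-.1853]);a=np.radians(-4.43);ex=np.array([np.cos(a),np.sin(a),0]);ey=np.array([-np.sin(a),np.cos(a),0])
h=T+(.0215+.0012)*ex+(.045-.0012)*ey
for z,lab in((0,'top'),(-.006,'bot')):
  print(lab,"hole",proj(t,h+[0,0,z]),[proj(t,h+[0,0,z]+sx*.0065*ex+sy*.00525*ey).round(1).tolist() for sx in(-1,1) for sy in(-1,1)])
print("edge",proj(t,T+.0608*ey+.02*ex))
pin=np.array([.5483,-.2240,.172])+.045*ey;print("pin tip",proj(t,pin),"base",proj(t,pin-[0,0,.022]))
```

```text
gray/red; hdr u=314..330
215 [94, 93, 89, 83, 78, 75, 77, 80, 77, 80, 81, 84, 85, 88, 87, 88, 88, 86] [13, 19, 25, 27, 26, 24, 26, 24, 21, 19, 18, 16, 16, 16]
216 [94, 93, 86, 71, 61, 55, 58, 59, 58, 61, 62, 64, 64, 66, 69, 69, 70, 68] [17, 30, 42, 47, 46, 45, 46, 43, 42, 40, 37, 37, 35, 35]
217 [95, 94, 84, 68, 51, 45, 45, 45, 45, 45, 46, 46, 48, 50, 50, 49, 49, 50] [18, 34, 50, 58, 57, 58, 59, 59, 58, 58, 57, 55, 54, 54]
218 [104, 103, 92, 71, 51, 42, 40, 42, 41, 39, 40, 40, 40, 41, 42, 40, 41, 40] [17, 32, 53, 62, 62, 59, 60, 61, 62, 61, 62, 62, 63, 62]
219 [122, 121, 109, 81, 51, 41, 41, 41, 43, 43, 42, 40, 41, 38, 40, 40, 39, 40] [17, 33, 54, 61, 61, 57, 52, 49, 49, 53, 57, 62, 64, 64]
220 [133, 128, 115, 84, 56, 41, 41, 43, 54, 62, 63, 54, 45, 40, 38, 41, 40, 40] [18, 33, 52, 61, 60, 53, 36, 25, 24, 30, 43, 56, 63, 63]
221 [137, 131, 115, 83, 53, 41, 43, 53, 72, 88, 91, 78, 62, 45, 40, 40, 42, 40] [19, 35, 54, 62, 60, 46, 26, 13, 8, 13, 25, 48, 60, 64]
222 [137, 131, 116, 82, 53, 42, 43, 56, 79, 100, 105, 95, 76, 52, 40, 39, 40, 40] [19, 36, 53, 60, 59, 42, 22, 10, 6, 9, 21, 45
[... 833 characters left out ...]
 74, 60, 45, 42, 40, 41, 39, 41, 40, 41, 41, 39, 38, 39, 41, 52, 76] [29, 51, 61, 64, 64, 64, 63, 64, 64, 64, 64, 67, 65, 64]
230 [71, 65, 51, 44, 41, 41, 41, 42, 39, 42, 40, 40, 41, 41, 40, 44, 61, 90] [34, 53, 63, 62, 63, 63, 64, 62, 64, 65, 64, 64, 65, 58]
231 [64, 57, 47, 40, 40, 42, 41, 40, 39, 40, 40, 41, 40, 40, 38, 52, 77, 102] [40, 57, 63, 63, 64, 64, 64, 65, 64, 64, 63, 64, 65, 53]
top hole [322.60118222 222.76346091] [[324.8, 225.8], [320.1, 225.5], [325.1, 220.0], [320.4, 219.7]]
bot hole [322.3081553  222.94147564] [[324.5, 225.9], [319.8, 225.7], [324.8, 220.2], [320.2, 219.9]]
edge [315.00397169 223.49305066]
pin tip [321.60841451 223.06781984] base [320.60176314 223.68590027]
```

```bash
python3 -m jog '0 0 0 -.07 0 .2 1;0 0 0 0 0 .2 1;0 0 0 0 0 .2 1;0 0 0 0 0 .1 1;0 0 0 0 0 0 1;0 0 0 0 0 0 1;0 0 0 0 0 0 1;0 0 0 0 0 0 1;0 0 0 0 0 0 1;0 0 0 0 0 0 1'
python3 -m jog '0 0 0 0 0 .05 1;0 0 0 0 0 .05 1;0 0 0 0 0 .05 1;0 0 0 0 0 .05 1;0 0 0 0 0 0 1;0 0 0 0 0 0 1;0 0 0 0 0 0 1;0 0 0 0 0 0 1;0 0 0 0 0 0 1;0 0 0 0 0 0 1'
```

```text
time_s: 13.4
tool_pos: [0.5246, -0.2218, 0.3698]
tool_rot: [0.0, 0.734, 0.679, 0.0]
force: [-0.2, 0.4, -2.8]
finger_gap: 0.0108
grip_force: 78.0
time_s: 14.4
tool_pos: [0.5246, -0.2218, 0.3657]
tool_rot: [0.0, 0.734, 0.679, 0.0]
force: [-0.2, -0.1, -2.2]
finger_gap: 0.0107
grip_force: 78.0
```

```bash
python3 -m jog '0 0 0 0 0 .05 1;0 0 0 0 0 .05 1;0 0 0 0 0 .05 1;0 0 0 0 0 0 1;0 0 0 0 0 0 1;0 0 0 0 0 0 1;0 0 0 0 0 0 1;0 0 0 0 0 0 1;0 0 0 0 0 0 1;0 0 0 0 0 0 1'
python3 -c "
from bench import robot;print(robot.observe()['ft_torque'])"
```

```text
time_s: 15.4
tool_pos: [0.5246, -0.2218, 0.3627]
tool_rot: [0.0, 0.734, 0.679, 0.0]
force: [0.5, -1.2, -1.1]
finger_gap: 0.0111
grip_force: 78.0
[-0.04171016 -0.03813234  0.03845076]
```

```bash
python3 -m jog '0 0 0 0 0 .05 1;0 0 0 0 0 .05 1;0 0 0 0 0 0 1;0 0 0 0 0 0 1;0 0 0 0 0 0 1;0 0 0 0 0 0 1;0 0 0 0 0 0 1;0 0 0 0 0 0 1;0 0 0 0 0 0 1;0 0 0 0 0 0 1'
python3 -c "
from bench import robot;print(robot.observe()['ft_torque'])"
```

```text
time_s: 16.4
tool_pos: [0.5246, -0.2218, 0.3607]
tool_rot: [-0.0, 0.734, 0.679, 0.0]
force: [-0.5, -0.0, -2.2]
finger_gap: 0.0114
grip_force: 78.0
[0.02511618 0.04934339 0.04092868]
```

```bash
python3 -m jog '0 0 0 0 0 .05 1;0 0 0 0 0 .05 1;0 0 0 0 0 .05 1;0 0 0 0 0 0 1;0 0 0 0 0 0 1;0 0 0 0 0 0 1;0 0 0 0 0 0 1;0 0 0 0 0 0 1;0 0 0 0 0 0 1;0 0 0 0 0 0 1'
python3 - <<'E'
from h import *
from bench import robot
print(robot.observe()['ft_torque'])
c=[robot.capture(n) for n in("side","top")]
pickle.dump(c,open("c4.pkl","wb"))
o=[]
for k in c:
    u,v=proj(k,[.54,-.217,.17]).astype(int);o.append(cv2.resize(k["frame"][v-40:v+40,u-35:u+35],(400,453),interpolation=cv2.INTER_CUBIC));print(u,v)
cv2.imwrite("pics/c4.png",np.hstack(o))
E
```

```text
time_s: 17.4
tool_pos: [0.5246, -0.2218, 0.3577]
tool_rot: [-0.0, 0.734, 0.679, 0.0]
force: [-1.4, -0.0, -2.2]
finger_gap: 0.0109
grip_force: 78.0
[-0.03787735  0.01266806 -0.0191915 ]
299 173
337 227
```

View pics/c4.png

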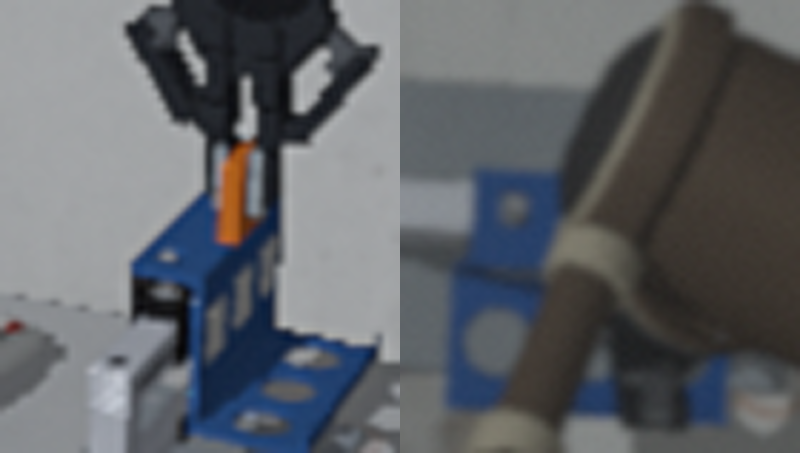

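The pin tip shows inside the +y hole (side crop (168,255), top crop (513,208)) with no contact force. I'll continue down gently.

```bash
python3 -m jog '0 0 0 0 0 .05 1;0 0 0 0 0 .05 1;0 0 0 0 0 .05 1;0 0 0 0 0 .05 1;0 0 0 0 0 0 1;0 0 0 0 0 0 1;0 0 0 0 0 0 1;0 0 0 0 0 0 1;0 0 0 0 0 0 1;0 0 0 0 0 0 1'
python3 -c "
from bench import robot;print(robot.observe()['ft_torque'])"
```

```text
time_s: 18.5
tool_pos: [0.5246, -0.2218, 0.3537]
tool_rot: [0.0, 0.734, 0.679, 0.0]
force: [0.9, -0.2, -2.2]
finger_gap: 0.0106
grip_force: 78.0
[0.02527414 0.01180193 0.00525547]
```

```bash
python3 -m jog '0 0 0 0 0 .05 1;0 0 0 0 0 .05 1;0 0 0 0 0 .05 1;0 0 0 0 0 .05 1;0 0 0 0 0 .05 1;0 0 0 0 0 .05 1;0 0 0 0 0 0 1;0 0 0 0 0 0 1;0 0 0 0 0 0 1;0 0 0 0 0 0 1'
python3 -c "
from bench import robot;print(robot.observe()['ft_torque'])"
```

```text
time_s: 19.5
tool_pos: [0.5246, -0.2218, 0.3478]
tool_rot: [0.0, 0.734, 0.679, 0.0]
force: [0.0, -0.5, -1.8]
finger_gap: 0.0112
grip_force: 78.0
[-0.00425794 -0.02172415  0.04374451]
```

```bash
python3 -m jog '0 0 0 0 0 .05 1;0 0 0 0 0 .05 1;0 0 0 0 0 .05 1;0 0 0 0 0 .05 1;0 0 0 0 0 0 1;0 0 0 0 0 0 1;0 0 0 0 0 0 1;0 0 0 0 0 0 1;0 0 0 0 0 0 1;0 0 0 0 0 0 1'
python3 -m jog '0 0 0 0 0 .04 1;0 0 0 0 0 .03 1;0 0 0 0 0 .02 1;0 0 0 0 0 0 1;0 0 0 0 0 0 1;0 0 0 0 0 0 1;0 0 0 0 0 0 1;0 0 0 0 0 0 1;0 0 0 0 0 0 1;0 0 0 0 0 0 1'
```

```text
time_s: 20.5
tool_pos: [0.5246, -0.2218, 0.3437]
tool_rot: [0.0, 0.734, 0.679, 0.0]
force: [-0.1, 0.0, -1.8]
finger_gap: 0.0108
grip_force: 78.0
time_s: 21.5
tool_pos: [0.5246, -0.2218, 0.3419]
tool_rot: [0.0, 0.734, 0.679, 0.0]
force: [0.6, 0.5, -1.8]
finger_gap: 0.0104
grip_force: 78.0
```

```bash
python3 -m jog '0 0 0 0 0 .03 1;0 0 0 0 0 .02 1;0 0 0 0 0 0 1;0 0 0 0 0 0 1;0 0 0 0 0 0 1;0 0 0 0 0 0 1;0 0 0 0 0 0 1;0 0 0 0 0 0 1;0 0 0 0 0 0 1;0 0 0 0 0 0 1'
```

```text
time_s: 22.5
tool_pos: [0.5246, -0.2218, 0.3413]
tool_rot: [0.0, 0.734, 0.679, 0.0]
force: [-2.2, 0.8, 4.5]
finger_gap: 0.0108
grip_force: 78.9
```

```bash
python3 -m jog '0 0 0 0 0 .02 1;0 0 0 0 0 .01 1;0 0 0 0 0 0 1;0 0 0 0 0 0 1;0 0 0 0 0 0 1;0 0 0 0 0 0 1;0 0 0 0 0 0 1;0 0 0 0 0 0 1;0 0 0 0 0 0 1;0 0 0 0 0 0 1'
```

```text
time_s: 23.5
tool_pos: [0.5247, -0.2219, 0.3413]
tool_rot: [0.0, 0.734, 0.679, 0.0]
force: [-4.1, 1.3, 7.4]
finger_gap: 0.0106
grip_force: 79.7
```

Contact came exactly at the predicted seat height (0.3413). I'll release, back off and check.

```bash
python3 -m jog '0 0 0 0 0 0 .6;0 0 0 0 0 0 .5;0 0 0 0 0 0 .4;0 0 0 0 0 0 .2;0 0 0 0 0 0 0;0 0 0 0 0 0 0;0 0 0 0 0 0 0;0 0 0 0 0 0 0;0 0 0 0 0 0 0;0 0 0 0 0 0 0' 20
python3 -m jog '0 0 0 0 0 -.2 0;0 0 0 0 0 -.4 0;0 0 0 0 0 -.7 0;0 0 0 0 0 -1 0;0 0 0 0 0 -1 0;0 0 0 0 0 -1 0;0 0 0 0 0 -1 0;0 0 0 0 0 -.7 0;0 0 0 0 0 -.4 0;0 0 0 0 0 -.2 0'
python3 -m jog '0 0 0 0 -.4 0 0;0 0 0 0 -.8 0 0;0 0 0 0 -1 0 0;0 0 0 0 -1 0 0;0 0 0 0 -1 0 0;0 0 0 0 -1 0 0;0 0 0 0 -.6 0 0;0 0 0 0 -.3 0 0;0 0 0 0 0 0 0;0 0 0 0 0 0 0'
python3 - <<'E'
from h import *
from bench import robot
c=[robot.capture(n) for n in("side","top")]
pickle.dump(c,open("c5.pkl","wb"))
o=[]
for k in c:
    u,v=proj(k,[.54,-.217,.15]).astype(int);o.append(cv2.resize(k["frame"][v-40:v+40,u-35:u+35],(400,453),interpolation=cv2.INTER_CUBIC));print(u,v)
cv2.imwrite("pics/c5.png",np.hstack(o))
E
```

```text
time_s: 24.5
tool_pos: [0.5246, -0.2218, 0.3403]
tool_rot: [0.0, 0.734, 0.679, -0.0]
force: [-0.2, -0.6, -0.3]
finger_gap: 0.0426
grip_force: 0.0
time_s: 25.5
tool_pos: [0.5246, -0.2218, 0.4736]
tool_rot: [0.001, 0.734, 0.679, 0.0]
force: [-0.2, -0.3, -1.4]
finger_gap: 0.0424
grip_force: 0.0
time_s: 26.5
tool_pos: [0.4033, -0.2125, 0.4723]
tool_rot: [0.0, 0.734, 0.679, 0.0]
force: [-0.4, 0.1, -0.2]
finger_gap: 0.0425
grip_force: 0.0
298 179
336 228
```

View pics/c5.png

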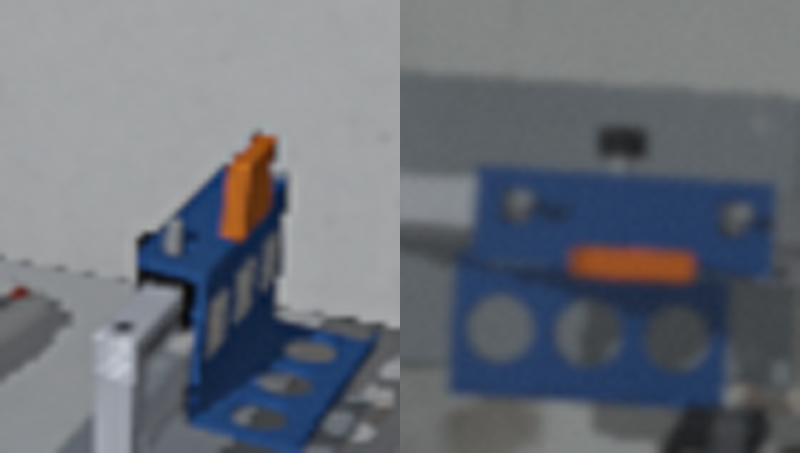

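Both pins stand up through the flange holes (top crop (520,205) and (737,215)). The flange lies flush on the carrier, and the gripper is clear. I'll hand the job in.

```bash
python3 -c "
from bench import robot;print(robot.finish_job())"
```

```text
the job is handed in; nothing more can be done
None
```

The blue hanger is on the stand, with both pins up through the flange holes and the flange flush on the carrier in the last pictures; the job was handed in at about 27 s, and the highest contact force I read was about 10 N.

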